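# Make up the coating and touch-up tool trays

### The job

Make up the two tool trays for the day's lacquer work: the larger coating tray (the one with the round well) gets the wide brush lying in its long compartment and the squat jar standing upright in its round well, and the smaller touch-up tray gets the narrow brush lying in its long compartment and the whetstone lying flat in its small walled compartment. Someone has laid the narrow brush in the coating tray by mistake, so it has to change trays. Leave the tall jar and the two bowls where they stand.

Things in the scene. Friction and masses are not known exactly. Their poses are not given: they have to be found in the camera images.
- coating_tray: Larger wooden tray, fixed, 206 x 186 mm (its x, y), walls 6 mm. Origin: centre of underside, z up; inner floor 6 mm, wall tops 16 mm above it. Long compartment 194 (x) x 84 (y) mm inside, centred at tray (0, +45) mm; the narrow brush lies in it at the start. Round well: low ring, 74 mm inside, same height as the walls, at (-52, -45). Cork pad, 6 mm thick, glued at (+50, -45).
- touchup_tray: Smaller wooden tray, fixed, 166 x 166 mm, walls 6 mm, empty at the start. Origin: centre of underside, z up; inner floor 6 mm, wall tops 16 mm above it. Long compartment 154 (x) x 84 (y) mm inside, centred at tray (0, +35) mm. Small walled compartment 84 (x) x 64 (y) mm inside, at (-35, -45). Cork pad, 6 mm thick, glued at (+45, -45).
- wide_brush: Wide flat lacquer brush, loose, lying flat on the table: a plain wooden bar with a black hair end and a white band, 170 mm long (x), 34 mm wide (y), 16 mm thick. Origin: centre of the underside, z up, x along its length towards the hair. The hair (last 32 mm) is stiff and 13 mm thick. Rigid, 60 g give or take 30 per cent.
- narrow_brush: Narrow flat lacquer brush, loose, same make as the wide one: 130 mm long (x), 16 mm wide (y), 16 mm thick, the last 26 mm black hair. Origin: centre of the underside, z up, x along its length towards the hair. At the start it lies flat in the long compartment of the coating tray, about along it. 30 g give or take 30 per cent.
- squat_jar: Short round jar, white ceramic with a wooden lid that does not come off, 52 mm diameter, 50 mm high, loose, standing on the table. Origin: centre of the underside, z up. 120 g give or take 30 per cent.
- whetstone: Grey stone block, 60 (x) x 36 (y) x 30 (z) mm, loose, lying flat on the table. Origin: centre of the underside, z up. 140 g give or take 30 per cent.
- tall_jar: Tall slim round jar of the same white ceramic and wooden lid, 44 mm diameter, 100 mm high, standing loose near the bowls. Origin: centre of the underside. Not part of either kit: stays where it is.
- brass_bowl: Brass bowl, 120 mm across the rim, 45 mm high, loose. Origin: centre of the underside. Stays where it is.
- lacquer_bowl: Black bowl with a red bottom inside, 120 mm across the rim, 45 mm high, loose. Origin: centre of the underside. Stays where it is.

How it is judged:
By the outcome, as a careful person would: the job done as asked, in the order asked, and still so for the second after the job is handed in, with the robot touching nothing.
It also fails if it takes over 104 s, if anything falls off the work surface, if the arm or the gripper's body presses on something with over 40 N, if the wrist force passes 120 N, or if a joint passes its speed limit or range.

### The arm

A 7-joint arm with a two-finger parallel gripper is mounted at the origin on the work surface. World frame = base frame: x ahead of the robot, y to its left, z up, the work surface at z = 0. Lengths are in mm, angles in rad, forces in N, time in s.
With the tool pointing down it reaches from about 425 to 875 mm from the base axis. Payload 8.4 kg.
Tool frame: the origin (TCP) lies at the very end of the fingers, on their centre line; the grasp point (between the pads) lies 19 mm behind it; z points along the fingers, y is the line along which they close (so a half turn about z gives the same grasp; the last joint's range is limited). The gripper opens to 87 mm and grips with 3 to 60 N. Pads are 19 mm wide; open, the fingers measure 117 mm over their backs; the gripper's body (75 mm by 190 mm) begins 51 mm behind the grasp point.
Start: joints at [-1.331, 0.333, 0.04, 1.465, -0.013, 1.343, -0.059], TCP at [216.031, 613.02, 222.546] pointing down, gripper open.
Joint ranges: [-2.58, 2.58], [-0.38, 2.09], [-1.3, 1.39], [0.25, 2.4], [-1.5, 4.64], [0.08, 2.09], [-2.65, 2.65]. Speed limits (rad/s): [2.22, 2.22, 2.79, 2.79, 3.14, 3.14, 3.14].

### API

Orientations are given as a unit quaternion [w, x, y, z].
In Python, from cell import monitor, viewer, workorder gives the robot as it stands.
- The arm moves only by the tool carry_out, never from a script. Its argument "deltas" is a list of rows, each an object of numbers: "dx", "dy", "dz": the shift along the world's x, y, z in units of 0.3 m (1.0 is 0.3 m); "spin": the turn about the world's z in units of 180 degrees (1.0 is 180 degrees); "hand": the opening, from -1 (shut) to 1 (fully open). In form: [{"dx": .., "dy": .., "dz": .., "spin": .., "hand": ..}, ...]. A call has 1 to 5 rows; each row is the pose to reach, as a shift and turn from the pose commanded when the call began, turning the shorter way round; what a row does not reach only later rows make up. A row lasts 1/12 s, in which the tool goes at most 41.7 mm and 7.16 degrees, less where a joint would pass 70% of its speed; a pose out of reach is approached as far as the arm can. A call with a number of a shift or a turn outside -1 to 1 is refused whole. A call with a gripper value outside its range is refused whole. The fingers move at their own pace and stop on an object; "newtons" is the grip in N (left out, the last holds). Time passes only in rows, so rows that repeat a pose let the fingers close. It gives the time, the measured TCP pose, the force, the opening and the grip force at its end, in the units of the state.
- monitor.get_state(): the state, without advancing time (a new reading comes with each control period).
- viewer.camera(name): name is "side" or "top"; returns a dict with "img" (480x640x3 uint8, red, green, blue), "z_map" (480x640 float32, mm along the optical axis (not along the pixel's ray), 0 where there is no reading), "fov_y" (degrees; the focal length in pixels is half the picture's height over the tangent of half this angle, whatever the lens; pixels are square), "cx", "cy" (the principal point, pixels), "R" (3x3) and "t" (3): a world point X has camera coordinates R X + t. Camera axes: x right, y down, z forward; pixel columns grow to the right and rows downward; lengths in mm; the calibration is good to about 2 mm. A picture is of the moment at which its call begins.
- workorder.close_job(): hands the job in; it is judged then, once.
The state is a dict: "clock": time; "joint_positions": joint angles; "qd": joint speeds; "joint_efforts": joint torques, N m; "eef_pos": TCP position; "eef_rot": TCP orientation; "contact_force": force on the tool from outside, world axes, zero at the start; "ft_torque": the same for the moment, N m; "gripper_width": opening from 0.0 (shut) to 1.0 (fully open); "finger_force": force on a finger pad.
Only numpy, scipy, OpenCV 4.12 (cv2) and the standard library are available. Lean on these libraries where they do the work, as an engineer would, in place of code of your own. Each camera call takes 0.05 s, during which the arm holds its last target. There are 200 camera calls.

## Working session

There is one attempt and no reset: what is moved stays moved. The work goes in short steps, Python scripts to look and compute and a tool call to move; the robot and the scene stay as the last step left them, time stands still between calls to the robot, and variables do not carry over. Pictures are saved under pics/ and viewed, at most 14 in all, crops included, and the job is handed in when it is done.

Besides the shell and the picture viewer there is one more tool, called after "Call:" as name(argument=value, ...) on one line, values as JSON. carry_out: Moves the arm, as the interface text tells. Shifts and turns lie within -1 to 1; 1 stands for 0.3 m of shift or 180 degrees of turn. Its arguments: {"type":"object","properties":{"deltas":{"type":"array"},"newtons":{"type":"number"}},"required":["deltas"]}

```bash
mkdir -p pics; cat > h.py <<'E'
import numpy as np, cv2
from cell import monitor, viewer, workorder
def cam(n,save=None):
    c=viewer.camera(n)
    if save: cv2.imwrite('pics/'+save,c['img'][:,:,::-1])
    return c
def foc(c): return 240/np.tan(np.radians(c['fov_y'])/2)
def ray(c,uv,z):
    uv=np.atleast_2d(uv).astype(float);f=foc(c);R=np.array(c['R']);t=np.array(c['t'])
    d=np.c_[(uv[:,0]-c['cx'])/f,(uv[:,1]-c['cy'])/f,np.ones(len(uv))]@R
    o=-R.T@t
    return o+d*((z-o[2])/d[:,2])[:,None]
def cloud(c):
    v,u=np.mgrid[:480,:640];f=foc(c);Z=c['z_map'];R=np.array(c['R']);t=np.array(c['t'])
    P=np.stack([(u-c['cx'])/f*Z,(v-c['cy'])/f*Z,Z],-1)
    P=(P-t)@R; P[Z==0]=np.nan
    return P
E
python3 - <<'E'
from h import *
for n in('top','side'):
    c=cam(n,n+'0.png');print(n,c['fov_y'],c['cx'],c['cy'],-np.array(c['R']).T@c['t'])
print(monitor.get_state())
E
```

```text
top 49.32941439774815 318.6136967813101 247.88414459453114 [434.67579675  35.27823826 878.65473645]
side 52.613229696204776 329.97179371697507 235.91469548381156 [ 490.29988872 -741.67334978  632.41286375]
{'clock': 0.1, 'joint_positions': array([-1.33121878,  0.33382429,  0.03988445,  1.46614768, -0.01340162,
        1.34332542, -0.05850813]), 'qd': array([-2.75254152e-05, -1.42259761e-03,  1.27503641e-03, -1.23266629e-03,
       -1.35865787e-04, -1.20147826e-04,  4.28817718e-04]), 'joint_efforts': array([ 4.69118400e-03, -6.57803822e+01,  1.34016227e+00, -4.04713690e+01,
       -5.97671955e-02,  4.07650159e-02,  9.06545051e-05]), 'eef_pos': array([215.9083659 , 612.65077846, 221.77589483]), 'eef_rot': array([-7.29606615e-05,  1.68596701e-01,  9.85684856e-01, -7.15639723e-04]), 'contact_force': array([-0.38941949,  0.04079847, -0.73339164]), 'ft_torque': array([-0.02301924, -0.00629665, -0.00480621]), 'finger_force': 0.0, 'gripper_width': 0.999563864381961}
```

View pics/top0.png

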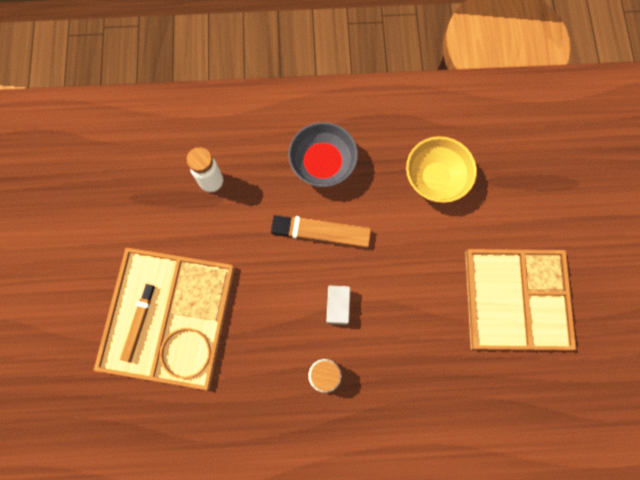

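View pics/side0.png

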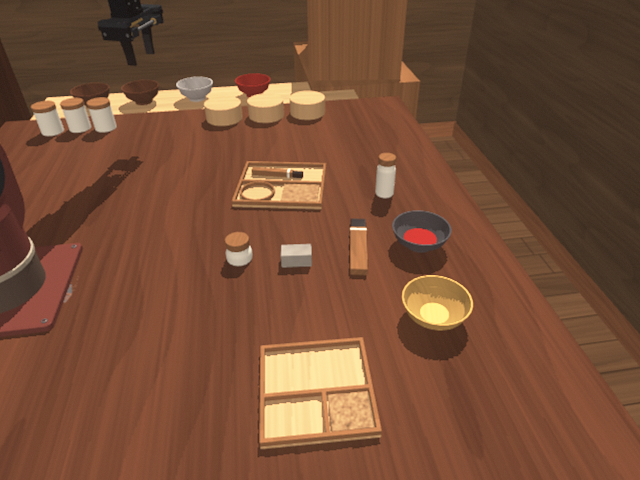

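Top view: up is +x and left is +y. The coating tray is at about (165,318), touch-up tray (520,300), wide brush (322,231), whetstone (338,305), squat jar (325,376), tall jar (205,170), and the bowls at (323,155) and (441,170).

```bash
python3 - <<'E'
from h import *
c=cam('top');P=cloud(c);Z=P[:,:,2]
print('table z',np.nanmedian(Z[300:340,250:300]),np.nanstd(Z[300:340,250:300]))
m=((Z>4)&(Z<150)&(np.arange(480)[:,None]>100)).astype(np.uint8)
n,l,s,ce=cv2.connectedComponentsWithStats(m)
for i in range(1,n):
    if s[i,4]<60: continue
    k=l==i; zz=Z[k]; h=np.percentile(zz,95)
    if s[i,4]>6000: h=16 if h<40 else h
    # outline of top surface, rays at its height
    kk=(k&(Z>h-6)).astype(np.uint8) if h>20 else k.astype(np.uint8)
    cs=max(cv2.findContours(kk,cv2.RETR_EXTERNAL,cv2.CHAIN_APPROX_NONE)[0],key=len)[:,0,:]
    w=ray(c,cs,h)[:,:2].astype(np.float32)
    r=cv2.minAreaRect(w); print(s[i],'h',round(h,1),'rect',np.round(r[0],1),np.round(r[1],1),round(r[2],1),'circ',np.round(cv2.minEnclosingCircle(w),1) if 0 else [np.round(x,1) for x in cv2.minEnclosingCircle(w)])
# narrow brush: dark hair and stick
hsv=cv2.cvtColor(c['img'],cv2.COLOR_RGB2HSV)
for u,v in [(148,292),(142,303),(135,330),(282,226),(335,233),(160,280),(339,304)]: print((u,v),c['img'][v,u],hsv[v,u],Z[v,u].round(1))
E
```

```text
table z -0.5877596429296756 1.5412874379429324
[ 288  122   70   64 3468] h 44.6 rect [804.7   7.7] [118.6 116.6] 87.1 circ [array([804.5,   7.8]), np.float64(59.5)]
[ 407  136   69   66 3542] h 44.5 rect [ 766.8 -192.9] [116.2 118.7] 84.7 circ [array([ 766.7, -192.5]), np.float64(59.5)]
[ 187  147   36   45 1052] h 101.0 rect [780.4 207.2] [38.8 39.5] 87.1 circ [array([780.2, 206.7]), np.float64(20.8)]
[ 271  215  100   33 1987] h 17.7 rect [674.5  18.5] [168.8  38.1] 78.1 circ [array([675.5,  18.4]), np.float64(85.4)]
[   94   247   140   143 12958] h 16 rect [542.3 280.9] [188.3 205.9] 77.6 circ [array([542.6, 280.8]), np.float64(138.3)]
[ 466  249  110  101 8854] h 16 rect [ 542.2 -305.3] [169.5 166.5] 86.4 circ [array([ 541.9, -304.6]), np.float64(117.8)]
[326 285  25  39 838] h 31.7 rect [546.2  -3.4] [35.8 59.5] 83.2 circ [array([546.1,  -3.3]), np.float64(33.4)]
[309 359  32  33 828] h 51.6 rect [434.2  24.3] [45. 44.] 42.5 circ [array([434.6,  24.3]), np.float64(22.9)]
(148, 292) [80 71 74] [170  29  80] 19.6
(142, 303) [255 255 252] [ 30   3 255] 21.3
(135, 330) [245 170  84] [ 16 168 245] 20.8
(282, 226) [57 51 53] [170  27  57] 12.6
(335, 233) [238 158  79] [ 15 170 238] 17.7
(160, 280) [255 252 188] [ 29  67 255] 5.3
(339, 304) [246 239 224] [ 20  23 246] 27.5
```

```bash
python3 - <<'E'
from h import *
def fit(c,k,h):
    cs=max(cv2.findContours(k.astype(np.uint8),cv2.RETR_EXTERNAL,cv2.CHAIN_APPROX_NONE)[0],key=cv2.contourArea)
    w=ray(c,cs[:,0,:],h)[:,:2]; r=cv2.minAreaRect(w.astype(np.float32)); B=cv2.boxPoints(r)
    L=[]
    for i in range(4):
        a,b=B[i],B[(i+1)%4]; d=(b-a)/np.linalg.norm(b-a); n=np.array([-d[1],d[0]])
        s=(w-a)@d; e=np.abs((w-a)@n); q=w[(s>.12*np.linalg.norm(b-a))&(s<.88*np.linalg.norm(b-a))&(e<7)]
        f=cv2.fitLine(q.astype(np.float32),cv2.DIST_HUBER,0,.01,.01).ravel(); L.append(f)
    C=[]
    for i in range(4):
        f,g=L[i],L[(i+1)%4]; t=np.linalg.solve(np.c_[f[:2],-g[:2]],g[2:]-f[2:]); C.append(f[2:]+t[0]*f[:2])
    C=np.array(C); ang=[np.round(np.degrees(np.arctan2(f[1],f[0]))%180,1) for f in L]
    sz=[np.round(np.linalg.norm(C[i]-C[i-1]),1) for i in range(4)]
    return C.mean(0).round(1),sz,ang
for n in('top','side'):
    c=cam(n);P=cloud(c);Z=P[:,:,2];hsv=cv2.cvtColor(c['img'],cv2.COLOR_RGB2HSV)
    near=lambda x,y,r:np.hypot(P[:,:,0]-x,P[:,:,1]-y)<r
    for nm,x,y in(('coat',542,281),('touch',542,-305)):
        k=near(x,y,150)&(Z>3.5)&(Z<40)
        k=cv2.morphologyEx(k.astype(np.uint8),cv2.MORPH_CLOSE,np.ones((5,5)))
        k=cv2.morphologyEx(k,cv2.MORPH_OPEN,np.ones((5,5)))
        rim=k.astype(bool)&~cv2.erode(k,np.ones((7,7))).astype(bool)
        print(n,nm,'rim z',np.percentile(Z[rim],[50,75,90]).round(1)); 
        for h in(16,): print('  ',h,*fit(c,k,h))
    for nm,x,y,r,lo,h in(('wide',674,18,100,7,16),('stone',546,-3,45,22,30),('squat',434,24,45,44,50)):
        k=near(x,y,r)&(Z>lo)&(Z<h+9); k=cv2.morphologyEx(k.astype(np.uint8),cv2.MORPH_OPEN,np.ones((3,3)))
        print(n,nm,*fit(c,k,h), 'med',np.nanmedian(P[k>0],0).round(1))
    k=near(552,325,75)&(Z>14.5)&(Z<35)
    w=P[k][:,:2]; S=hsv[:,:,1]
    # narrow brush by colour: orange handle or dark hair or white band inside the compartment
    Rm=lambda a:np.array([[np.cos(a),np.sin(a)],[-np.sin(a),np.cos(a)]])
    q=(ray(c,np.argwhere(np.ones((480,640)))[:,::-1],22)[:,:2]-[542,281])@Rm(np.radians(-12.4)).T
    q=q.reshape(480,640,2); ins=(abs(q[:,:,0])<88)&(abs(q[:,:,1]-45)<30)
    k=ins&((S>110)|(hsv[:,:,2]<130)); k=cv2.morphologyEx(k.astype(np.uint8),cv2.MORPH_CLOSE,np.ones((7,7)))
    n_,l,s,_=cv2.connectedComponentsWithStats(k); k=l==1+np.argmax(s[1:,4])
    print(n,'narrow',k.sum(),*fit(c,k,22)); cv2.imwrite('pics/m_%s.png'%n,k*255)
E
```

```text
top coat rim z [nan nan nan]
   16 [542.3 280.9] [np.float32(204.4), np.float32(186.8), np.float32(204.4), np.float32(187.2)] [np.float32(167.6), np.float32(77.6), np.float32(167.4), np.float32(77.6)]
top touch rim z [nan nan nan]
   16 [ 542.3 -305.4] [np.float32(163.0), np.float32(167.7), np.float32(166.2), np.float32(167.7)] [np.float32(176.4), np.float32(86.0), np.float32(176.4), np.float32(87.0)]
top wide [675.8  18.3] [np.float32(33.9), np.float32(167.9), np.float32(32.2), np.float32(167.2)] [np.float32(167.9), np.float32(79.1), np.float32(169.1), np.float32(78.5)] med [677.1  15.8  15. ]
top stone [546.2  -3.8] [np.float32(58.3), np.float32(34.3), np.float32(59.0), np.float32(33.5)] [np.float32(173.5), np.float32(81.1), np.float32(174.2), np.float32(82.3)] med [545.9  -3.7  29.4]
top squat [434.6  24.5] [np.float32(40.2), np.float32(41.5), np.float32(42.5), np.float32(41.7)] [np.float32(176.0), np.float32(87.8), np.float32(175.9), np.float32(91.0)] med [434.6  24.5  49.3]
top narrow 1549 [531.9 318.2] [np.float32(125.6), np.float32(29.3), np.float32(130.4), np.float32(32.0)] [
[... 670 characters left out ...]
2  15.5]
side stone [542.9  -8.1] [np.float32(58.0), np.float32(39.7), np.float32(58.5), np.float32(40.3)] [np.float32(171.0), np.float32(82.4), np.float32(170.4), np.float32(83.2)] med [542.5  -8.8  29.5]
side squat [432.4  20.4] [np.float32(39.2), np.float32(43.6), np.float32(44.3), np.float32(47.3)] [np.float32(175.1), np.float32(77.2), np.float32(169.6), np.float32(83.8)] med [431.8  20.1  49.7]
side narrow 731 [552.2 324.8] [np.float32(163.2), np.float32(55.2), np.float32(175.5), np.float32(56.1)] [np.float32(167.1), np.float32(75.8), np.float32(167.1), np.float32(88.5)][ WARN:0@1.649] global loadsave.cpp:1063 imwrite_ Unsupported depth image for selected encoder is fallbacked to CV_8U.
```

View crop.

```bash
python3 - <<'E'
from h import *
im=cv2.imread('pics/top0.png')[240:400,85:245]; cv2.imwrite('pics/c1.png',cv2.resize(im,None,fx=3.75,fy=3.75,interpolation=cv2.INTER_CUBIC))
E
```

```text
(no output)
```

View pics/c1.png

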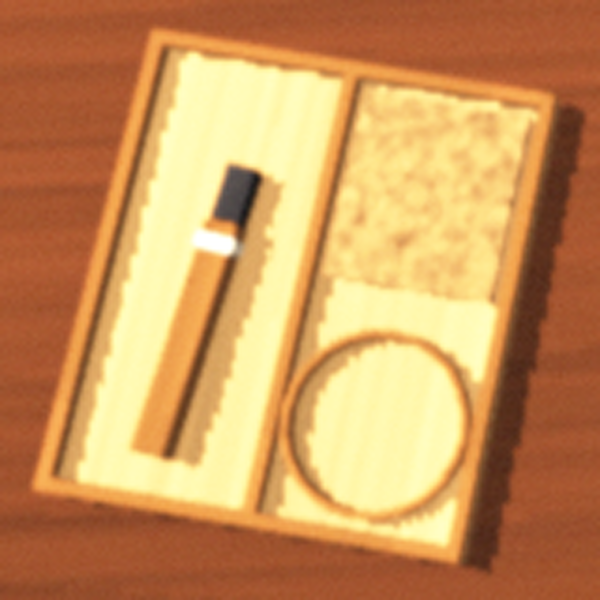

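Crop of the coating tray: the narrow brush lies from (150,454) at the handle end to (245,169) at the hair end. The ring centre is at (377,427), and the tray corners are (155,30), (555,95), (460,562) and (35,490).

```bash
python3 - <<'E'
from h import *
c=cam('top');g=lambda p,z:ray(c,np.array(p)/3.75+[85-.4,240-.4],z)[0,:2]
a,b=g((150,454),22),g((245,169),19.5);d=b-a
print('narrow',(a+b)/2,np.linalg.norm(d),np.degrees(np.arctan2(d[1],d[0])))
print('ring',g((377,427),16),g((377,427),22))
C=np.array([g(p,16) for p in[(155,30),(555,95),(460,562),(35,490)]]);print(C.mean(0),C)
C=np.array([g(p,22) for p in[(155,30),(555,95),(460,562),(35,490)]]);print(C.mean(0),C)
def T(o,yaw,p):
    s,k=np.sin(np.radians(yaw)),np.cos(np.radians(yaw));return np.array(o)+[k*p[0]-s*p[1],s*p[0]+k*p[1]]
print('c long',T((542,281),-12.4,(0,45)),'well',T((542,281),-12.4,(-52,-45)),'t long',T((542,-305.5),-3.6,(0,35)),'small',T((542,-305.5),-3.6,(-35,-45)))
P=cloud(c)
for y,x in[(300,497),(300,525),(300,570)]:print(P[y,x-4:x+5,2].round(1))
E
```

```text
narrow [534.17702311 324.38101562] 127.2730318192536 -16.76627699623356
ring [479.86855531 247.53658585] [479.5542273 246.0602709]
[541.66159433 280.91110512] [[661.70502742 349.33946041]
 [622.31134986 168.93782399]
 [421.68423182 211.87015247]
 [460.94576822 393.49698361]]
[540.9174788  279.20266125] [[660.12597693 347.15507858]
 [621.00629318 168.00818496]
 [421.77459171 210.64190733]
 [460.76305337 391.00547411]]
c long [551.66308972 324.95025253] well [481.5499518  248.21598449] t long [ 544.19766818 -270.56906451] small [ 504.24349113 -348.2135346 ]
[7.5 5.8 4.1 5.8 2.6 5.3 7.5 5.3 4.3]
[ 8.2  5.   5.7 14.4 13.6 16.5 17.8 13.4  5.3]
[16.4 14.2 12.9 14.  16.  -0.7 -3.4  1.1 -3.5]
```

Call:
carry_out(deltas=[{"dx": 0.07, "dy": -0.065, "dz": -0.02, "spin": 0.003, "hand": -0.17}, {"dx": 0.15, "dy": -0.14, "dz": -0.05, "spin": 0.006, "hand": -0.17}, {"dx": 0.25, "dy": -0.23, "dz": -0.09, "spin": 0.01, "hand": -0.17}, {"dx": 0.35, "dy": -0.32, "dz": -0.13, "spin": 0.014, "hand": -0.17}, {"dx": 0.35, "dy": -0.32, "dz": -0.13, "spin": 0.014, "hand": -0.17}], newtons=15)

```text
clock: 0.72
eef_pos: [328.6, 509.5, 181.5]
eef_rot: [0.002, 0.152, 0.988, -0.003]
contact_force: [1.1, -1.0, 0.1]
gripper_width: 0.708
finger_force: 0.0
```

Call:
carry_out(deltas=[{"dx": 0.09, "dy": -0.08, "dz": -0.03, "hand": -0.17}, {"dx": 0.18, "dy": -0.16, "dz": -0.06, "hand": -0.17}, {"dx": 0.27, "dy": -0.24, "dz": -0.09, "hand": -0.17}, {"dx": 0.35, "dy": -0.32, "dz": -0.13, "hand": -0.17}, {"dx": 0.35, "dy": -0.32, "dz": -0.13, "hand": -0.17}])

```text
schema error: expected keys dx, dy, dz, spin, hand
```

Call:
carry_out(deltas=[{"dx": 0.09, "dy": -0.08, "dz": -0.03, "hand": -0.17}, {"dx": 0.18, "dy": -0.16, "dz": -0.06, "hand": -0.17}, {"dx": 0.27, "dy": -0.24, "dz": -0.09, "hand": -0.17}, {"dx": 0.36, "dy": -0.32, "dz": -0.13, "hand": -0.17}, {"dx": 0.36, "dy": -0.32, "dz": -0.13, "hand": -0.17}])

```text
schema error: expected keys dx, dy, dz, spin, hand
```

Call:
carry_out(deltas=[{"dx": 0.09, "dy": -0.08, "dz": -0.03, "spin": 0, "hand": -0.17}, {"dx": 0.18, "dy": -0.16, "dz": -0.06, "spin": 0, "hand": -0.17}, {"dx": 0.27, "dy": -0.24, "dz": -0.09, "spin": 0, "hand": -0.17}, {"dx": 0.36, "dy": -0.32, "dz": -0.13, "spin": 0, "hand": -0.17}, {"dx": 0.45, "dy": -0.4, "dz": -0.16, "spin": 0, "hand": -0.17}])

```text
clock: 1.13
eef_pos: [456.9, 395.8, 135.0]
eef_rot: [-0.0, 0.147, 0.989, -0.0]
contact_force: [0.7, 0.6, 0.0]
gripper_width: 0.427
finger_force: 0.0
```

Call:
carry_out(deltas=[{"dx": 0.09, "dy": -0.08, "dz": -0.03, "spin": 0, "hand": -0.17}, {"dx": 0.18, "dy": -0.16, "dz": -0.06, "spin": 0, "hand": -0.17}, {"dx": 0.25, "dy": -0.22, "dz": -0.09, "spin": 0, "hand": -0.17}, {"dx": 0.26, "dy": -0.24, "dz": -0.1, "spin": 0, "hand": -0.17}, {"dx": 0.26, "dy": -0.24, "dz": -0.1, "spin": 0, "hand": -0.17}])

```text
clock: 1.55
eef_pos: [535.4, 321.8, 104.5]
eef_rot: [-0.0, 0.149, 0.989, -0.001]
contact_force: [-0.5, 0.7, 0.1]
gripper_width: 0.414
finger_force: 0.0
```

Call:
carry_out(deltas=[{"dx": 0, "dy": 0, "dz": 0, "spin": 0, "hand": -0.17}, {"dx": 0, "dy": 0, "dz": 0, "spin": 0, "hand": -0.17}])

```text
clock: 1.72
eef_pos: [532.9, 327.0, 105.9]
eef_rot: [-0.0, 0.146, 0.989, 0.0]
contact_force: [-0.5, 0.4, -0.1]
gripper_width: 0.417
finger_force: 0.0
```

```bash
python3 - <<'E'
from h import *
c=cam('top','t1.png');s=monitor.get_state();print(s['eef_pos'],s['eef_rot'],s['gripper_width'],s['joint_positions'].round(2))
q=s['eef_rot'];print('close ang',(2*np.degrees(np.arctan2(q[2],q[1]))-90)%180)
im=c['img'][180:400,65:285,::-1];cv2.imwrite('pics/c2.png',cv2.resize(im,None,fx=2.7,fy=2.7))
E
```

```text
[532.91228108 327.15538158 106.08843453] [-9.43792414e-05  1.45565063e-01  9.89348507e-01  5.79043251e-04] 0.41130486870377236 [-0.81  0.37  0.23  1.68 -0.09  1.11  0.73]
close ang 73.25999284783882
```

View pics/c2.png

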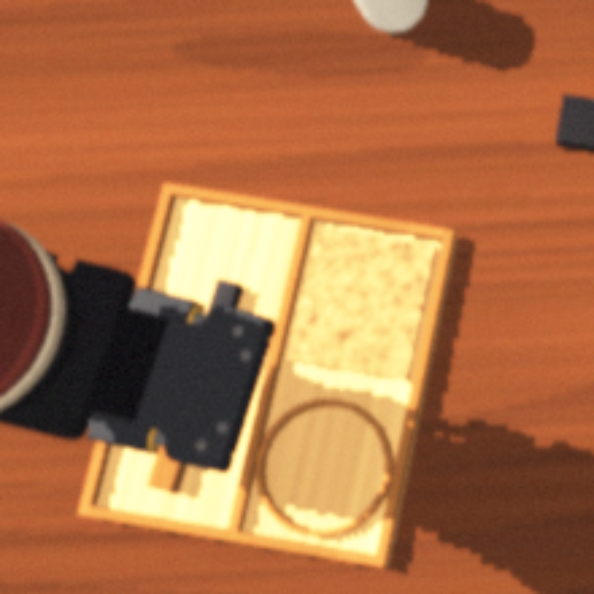

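The gripper, at crop (200,390), is over the brush, which runs from about (165,480) to (228,295). Now I'll descend, close and lift.

Call:
carry_out(deltas=[{"dx": 0, "dy": 0, "dz": -0.08, "spin": 0, "hand": -0.17}, {"dx": 0, "dy": 0, "dz": -0.17, "spin": 0, "hand": -0.17}, {"dx": 0, "dy": 0, "dz": -0.24, "spin": 0, "hand": -0.17}, {"dx": 0, "dy": 0, "dz": -0.29, "spin": 0, "hand": -0.17}, {"dx": 0, "dy": 0, "dz": -0.31, "spin": 0, "hand": -0.17}])

```text
clock: 2.18
eef_pos: [531.8, 326.0, 10.5]
eef_rot: [-0.001, 0.146, 0.989, -0.001]
contact_force: [-0.8, 0.8, -1.1]
gripper_width: 0.415
finger_force: 0.0
```

Call:
carry_out(deltas=[{"dx": 0, "dy": 0, "dz": -0.015, "spin": 0, "hand": -0.17}, {"dx": 0, "dy": 0, "dz": -0.015, "spin": 0, "hand": -0.17}, {"dx": 0, "dy": 0, "dz": -0.015, "spin": 0, "hand": -0.8}, {"dx": 0, "dy": 0, "dz": -0.015, "spin": 0, "hand": -0.8}, {"dx": 0, "dy": 0, "dz": -0.015, "spin": 0, "hand": -0.8}])

```text
clock: 2.6
eef_pos: [534.6, 325.5, 9.2]
eef_rot: [0.001, 0.147, 0.989, 0.001]
contact_force: [-0.5, -0.2, -0.0]
gripper_width: 0.269
finger_force: 0.0
```

Call:
carry_out(deltas=[{"dx": 0, "dy": 0, "dz": 0, "spin": 0, "hand": -0.8}, {"dx": 0, "dy": 0, "dz": 0, "spin": 0, "hand": -0.8}, {"dx": 0, "dy": 0, "dz": 0, "spin": 0, "hand": -0.8}])

```text
clock: 2.85
eef_pos: [534.4, 325.3, 8.8]
eef_rot: [0.0, 0.147, 0.989, 0.0]
contact_force: [-1.3, -0.5, 5.2]
gripper_width: 0.181
finger_force: 15.0
```

Call:
carry_out(deltas=[{"dx": 0, "dy": 0, "dz": 0.04, "spin": 0, "hand": -0.8}, {"dx": 0, "dy": 0, "dz": 0.12, "spin": 0, "hand": -0.8}, {"dx": 0, "dy": 0, "dz": 0.2, "spin": 0, "hand": -0.8}, {"dx": 0, "dy": -0.03, "dz": 0.25, "spin": 0.005, "hand": -0.8}, {"dx": 0, "dy": -0.09, "dz": 0.25, "spin": 0.01, "hand": -0.8}])

```text
clock: 3.27
eef_pos: [535.4, 300.8, 87.4]
eef_rot: [0.002, 0.129, 0.992, 0.002]
contact_force: [0.6, -0.1, -0.4]
gripper_width: 0.182
finger_force: 15.0
```

Call:
carry_out(deltas=[{"dx": 0, "dy": -0.1, "dz": 0, "spin": 0.005, "hand": -0.8}, {"dx": 0, "dy": -0.2, "dz": 0, "spin": 0.01, "hand": -0.8}, {"dx": 0, "dy": -0.3, "dz": 0, "spin": 0.015, "hand": -0.8}, {"dx": 0, "dy": -0.4, "dz": 0, "spin": 0.02, "hand": -0.8}, {"dx": 0, "dy": -0.5, "dz": 0, "spin": 0.025, "hand": -0.8}])

```text
clock: 3.68
eef_pos: [533.6, 145.8, 83.5]
eef_rot: [0.0, 0.092, 0.996, 0.0]
contact_force: [0.3, 0.2, 0.1]
gripper_width: 0.182
finger_force: 15.0
```

Call:
carry_out(deltas=[{"dx": 0, "dy": -0.1, "dz": 0, "spin": 0.005, "hand": -0.8}, {"dx": 0, "dy": -0.2, "dz": 0, "spin": 0.01, "hand": -0.8}, {"dx": 0, "dy": -0.3, "dz": 0, "spin": 0.015, "hand": -0.8}, {"dx": 0, "dy": -0.4, "dz": 0, "spin": 0.02, "hand": -0.8}, {"dx": 0, "dy": -0.5, "dz": 0, "spin": 0.025, "hand": -0.8}])

```text
clock: 4.1
eef_pos: [533.4, -4.1, 83.5]
eef_rot: [0.0, 0.053, 0.999, 0.0]
contact_force: [0.1, -0.1, -0.5]
gripper_width: 0.181
finger_force: 15.0
```

Call:
carry_out(deltas=[{"dx": 0.01, "dy": -0.1, "dz": 0, "spin": 0.005, "hand": -0.8}, {"dx": 0.02, "dy": -0.2, "dz": 0, "spin": 0.01, "hand": -0.8}, {"dx": 0.033, "dy": -0.3, "dz": 0, "spin": 0.013, "hand": -0.8}, {"dx": 0.033, "dy": -0.4, "dz": 0, "spin": 0.013, "hand": -0.8}, {"dx": 0.033, "dy": -0.5, "dz": 0, "spin": 0.013, "hand": -0.8}])

```text
clock: 4.52
eef_pos: [543.3, -154.0, 83.5]
eef_rot: [0.0, 0.032, 0.999, 0.0]
contact_force: [1.2, 0.3, -1.3]
gripper_width: 0.179
finger_force: 15.0
```

Call:
carry_out(deltas=[{"dx": 0, "dy": -0.09, "dz": 0, "spin": 0, "hand": -0.8}, {"dx": 0, "dy": -0.18, "dz": 0, "spin": 0, "hand": -0.8}, {"dx": 0, "dy": -0.26, "dz": 0, "spin": 0, "hand": -0.8}, {"dx": 0, "dy": -0.33, "dz": 0, "spin": 0, "hand": -0.8}, {"dx": 0, "dy": -0.38, "dz": 0, "spin": 0, "hand": -0.8}])

```text
clock: 4.93
eef_pos: [542.7, -269.1, 83.5]
eef_rot: [-0.0, 0.034, 0.999, -0.0]
contact_force: [0.0, 0.3, -0.8]
gripper_width: 0.184
finger_force: 15.0
```

Call:
carry_out(deltas=[{"dx": 0, "dy": -0.015, "dz": 0, "spin": 0, "hand": -0.8}, {"dx": 0, "dy": -0.015, "dz": 0, "spin": 0, "hand": -0.8}, {"dx": 0, "dy": -0.015, "dz": 0, "spin": 0, "hand": -0.8}])

```text
clock: 5.18
eef_pos: [543.7, -269.8, 83.1]
eef_rot: [-0.0, 0.033, 0.999, 0.0]
contact_force: [-0.0, 0.7, -1.2]
gripper_width: 0.182
finger_force: 15.0
```

```bash
python3 - <<'E'
from h import *
c=cam('top','t2.png');s=monitor.get_state();print(s['eef_pos'],s['gripper_width'],s['joint_positions'].round(2))
q=s['eef_rot'];print('close ang',(2*np.degrees(np.arctan2(q[2],q[1]))-90)%180)
a=c['img'][200:400,430:630,::-1];b=cam('side')['img'][300:480,220:400,::-1]
cv2.imwrite('pics/c3.png',np.hstack([cv2.resize(a,(400,400)),cv2.resize(b,(400,400))]))
E
```

```text
[ 543.98188851 -269.13705605   83.00330552] 0.18283269412796196 [-0.    0.38  0.48  1.75 -0.2   1.06  2.05]
close ang 86.32227046734451
```

View pics/c3.png

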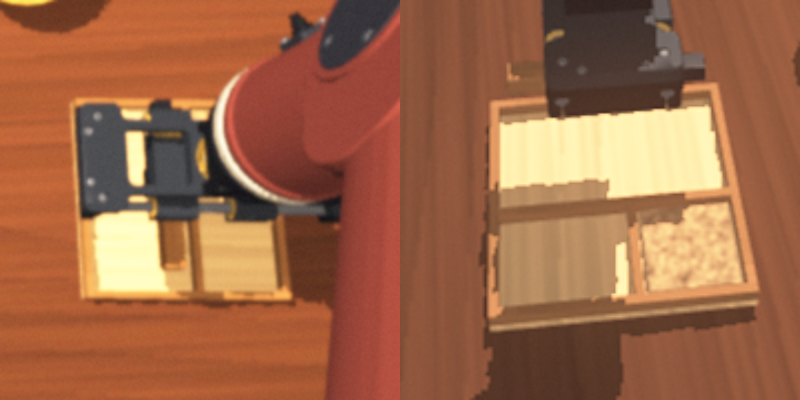

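The brush is held in line over the long compartment (crop (175,240)). Next I'll lower, release and rise.

Call:
carry_out(deltas=[{"dx": 0, "dy": 0, "dz": -0.08, "spin": 0, "hand": -0.8}, {"dx": 0, "dy": 0, "dz": -0.15, "spin": 0, "hand": -0.8}, {"dx": 0, "dy": 0, "dz": -0.2, "spin": 0, "hand": -0.8}, {"dx": 0, "dy": 0, "dz": -0.23, "spin": 0, "hand": -0.8}, {"dx": 0, "dy": 0, "dz": -0.24, "spin": 0, "hand": -0.8}])

```text
clock: 5.7
eef_pos: [543.4, -269.0, 9.6]
eef_rot: [-0.001, 0.032, 0.999, 0.0]
contact_force: [0.4, -0.6, -0.0]
gripper_width: 0.18
finger_force: 15.0
```

Call:
carry_out(deltas=[{"dx": 0, "dy": 0, "dz": -0.008, "spin": 0, "hand": -0.8}, {"dx": 0, "dy": 0, "dz": -0.008, "spin": 0, "hand": -0.8}, {"dx": 0, "dy": 0, "dz": -0.008, "spin": 0, "hand": -0.8}, {"dx": 0, "dy": 0, "dz": -0.008, "spin": 0, "hand": -0.3}, {"dx": 0, "dy": 0, "dz": -0.008, "spin": 0, "hand": -0.3}])

```text
clock: 6.12
eef_pos: [544.4, -270.7, 9.3]
eef_rot: [0.001, 0.033, 0.999, -0.0]
contact_force: [0.6, 0.5, -1.4]
gripper_width: 0.262
finger_force: 0.0
```

Call:
carry_out(deltas=[{"dx": 0, "dy": 0, "dz": 0, "spin": 0, "hand": -0.3}, {"dx": 0, "dy": 0, "dz": 0.05, "spin": 0, "hand": -0.3}, {"dx": 0, "dy": 0, "dz": 0.12, "spin": 0, "hand": -0.3}, {"dx": 0, "dy": 0, "dz": 0.21, "spin": 0, "hand": -0.3}, {"dx": 0, "dy": 0, "dz": 0.28, "spin": 0, "hand": -0.3}])

```text
clock: 6.53
eef_pos: [544.1, -270.8, 94.4]
eef_rot: [0.0, 0.033, 0.999, -0.0]
contact_force: [0.0, -0.9, -0.7]
gripper_width: 0.348
finger_force: 0.0
```

Call:
carry_out(deltas=[{"dx": 0, "dy": 0.08, "dz": 0, "spin": 0, "hand": 0.6}, {"dx": 0, "dy": 0.19, "dz": 0, "spin": 0, "hand": 0.6}, {"dx": 0, "dy": 0.3, "dz": 0, "spin": -0.01, "hand": 0.6}, {"dx": 0.005, "dy": 0.41, "dz": 0, "spin": -0.021, "hand": 0.6}, {"dx": 0.005, "dy": 0.52, "dz": 0, "spin": -0.021, "hand": 0.6}], newtons=25)

```text
clock: 6.95
eef_pos: [545.5, -113.1, 93.0]
eef_rot: [0.0, 0.067, 0.998, 0.0]
contact_force: [0.8, 0.7, 0.2]
gripper_width: 0.645
finger_force: 0.0
```

Call:
carry_out(deltas=[{"dx": 0, "dy": 0.11, "dz": 0, "spin": 0, "hand": 0.6}, {"dx": 0, "dy": 0.21, "dz": 0, "spin": 0, "hand": 0.6}, {"dx": 0, "dy": 0.3, "dz": 0, "spin": 0, "hand": 0.6}, {"dx": 0, "dy": 0.355, "dz": -0.03, "spin": 0, "hand": 0.6}, {"dx": 0, "dy": 0.368, "dz": -0.08, "spin": 0, "hand": 0.6}])

```text
clock: 7.37
eef_pos: [546.8, 0.3, 70.0]
eef_rot: [0.002, 0.063, 0.998, 0.001]
contact_force: [1.2, 0.2, -0.3]
gripper_width: 0.801
finger_force: 0.0
```

Call:
carry_out(deltas=[{"dx": 0, "dy": 0, "dz": -0.07, "spin": 0, "hand": 0.6}, {"dx": 0, "dy": 0, "dz": -0.13, "spin": 0, "hand": 0.6}, {"dx": 0, "dy": 0, "dz": -0.17, "spin": 0, "hand": 0.6}, {"dx": 0, "dy": 0, "dz": -0.182, "spin": 0, "hand": 0.6}, {"dx": 0, "dy": 0, "dz": -0.182, "spin": 0, "hand": 0.6}])

```text
clock: 7.78
eef_pos: [544.9, -4.4, 13.4]
eef_rot: [-0.001, 0.066, 0.998, -0.0]
contact_force: [0.1, 0.0, 0.1]
gripper_width: 0.803
finger_force: 0.0
```

Call:
carry_out(deltas=[{"dx": 0, "dy": 0, "dz": 0, "spin": 0, "hand": -0.4}, {"dx": 0, "dy": 0, "dz": 0, "spin": 0, "hand": -0.4}, {"dx": 0, "dy": 0, "dz": 0, "spin": 0, "hand": -0.4}, {"dx": 0, "dy": 0, "dz": 0, "spin": 0, "hand": -0.4}, {"dx": 0, "dy": 0, "dz": 0, "spin": 0, "hand": -0.4}])

```text
clock: 8.2
eef_pos: [545.8, -4.0, 14.6]
eef_rot: [0.0, 0.066, 0.998, 0.0]
contact_force: [-0.2, 1.1, -0.1]
gripper_width: 0.504
finger_force: 0.0
```

Call:
carry_out(deltas=[{"dx": 0, "dy": 0, "dz": 0, "spin": 0, "hand": -0.4}, {"dx": 0, "dy": 0, "dz": 0, "spin": 0, "hand": -0.4}])

```text
clock: 8.37
eef_pos: [545.6, -4.1, 14.3]
eef_rot: [0.0, 0.066, 0.998, 0.0]
contact_force: [-0.6, -0.7, 3.1]
gripper_width: 0.415
finger_force: 24.9
```

Call:
carry_out(deltas=[{"dx": 0, "dy": 0, "dz": 0.04, "spin": 0, "hand": -0.4}, {"dx": 0, "dy": 0, "dz": 0.1, "spin": 0, "hand": -0.4}, {"dx": -0.01, "dy": -0.05, "dz": 0.16, "spin": 0.005, "hand": -0.4}, {"dx": -0.02, "dy": -0.13, "dz": 0.2, "spin": 0.01, "hand": -0.4}, {"dx": -0.03, "dy": -0.23, "dz": 0.2, "spin": 0.015, "hand": -0.4}])

```text
clock: 8.78
eef_pos: [538.2, -72.1, 77.4]
eef_rot: [0.002, 0.04, 0.999, 0.001]
contact_force: [1.4, -0.5, -1.5]
gripper_width: 0.412
finger_force: 24.9
```

Call:
carry_out(deltas=[{"dx": -0.01, "dy": -0.1, "dz": 0, "spin": 0.002, "hand": -0.4}, {"dx": -0.02, "dy": -0.2, "dz": 0, "spin": 0.004, "hand": -0.4}, {"dx": -0.03, "dy": -0.3, "dz": 0, "spin": 0.006, "hand": -0.4}, {"dx": -0.04, "dy": -0.4, "dz": 0, "spin": 0.006, "hand": -0.4}, {"dx": -0.05, "dy": -0.5, "dz": 0, "spin": 0.006, "hand": -0.4}])

```text
clock: 9.2
eef_pos: [521.1, -224.5, 74.9]
eef_rot: [0.0, 0.033, 0.999, 0.0]
contact_force: [0.2, -0.3, -1.9]
gripper_width: 0.412
finger_force: 24.9
```

Call:
carry_out(deltas=[{"dx": -0.01, "dy": -0.1, "dz": 0, "spin": 0, "hand": -0.4}, {"dx": -0.02, "dy": -0.2, "dz": 0, "spin": 0, "hand": -0.4}, {"dx": -0.04, "dy": -0.3, "dz": 0, "spin": 0, "hand": -0.4}, {"dx": -0.057, "dy": -0.38, "dz": 0, "spin": 0, "hand": -0.4}, {"dx": -0.057, "dy": -0.417, "dz": 0, "spin": 0, "hand": -0.4}])

```text
clock: 9.62
eef_pos: [502.1, -352.4, 74.9]
eef_rot: [-0.0, 0.035, 0.999, -0.001]
contact_force: [-0.2, -0.5, -0.9]
gripper_width: 0.414
finger_force: 24.9
```

Call:
carry_out(deltas=[{"dx": 0, "dy": 0, "dz": 0, "spin": 0, "hand": -0.4}, {"dx": 0, "dy": 0, "dz": -0.05, "spin": 0, "hand": -0.4}, {"dx": 0, "dy": 0, "dz": -0.1, "spin": 0, "hand": -0.4}, {"dx": 0, "dy": 0, "dz": -0.14, "spin": 0, "hand": -0.4}, {"dx": 0, "dy": 0, "dz": -0.15, "spin": 0, "hand": -0.4}])

```text
clock: 10.03
eef_pos: [503.9, -345.8, 27.1]
eef_rot: [-0.001, 0.032, 0.999, 0.001]
contact_force: [0.5, 1.1, -0.9]
gripper_width: 0.411
finger_force: 24.9
```

```bash
python3 - <<'E'
from h import *
s=monitor.get_state();print(s['eef_pos'],s['gripper_width'],s['joint_positions'].round(2))
c=cam('top');a=c['img'][200:400,430:630,::-1];b=cam('side')['img'][300:480,220:400,::-1]
cv2.imwrite('pics/c4.png',np.hstack([cv2.resize(a,(400,400)),cv2.resize(b,(400,400))]))
E
```

```text
[ 503.93128502 -345.84814919   27.071387  ] 0.41079480384743505 [ 0.14  0.47  0.49  1.78 -0.26  0.96  2.24]
```

View pics/c4.png

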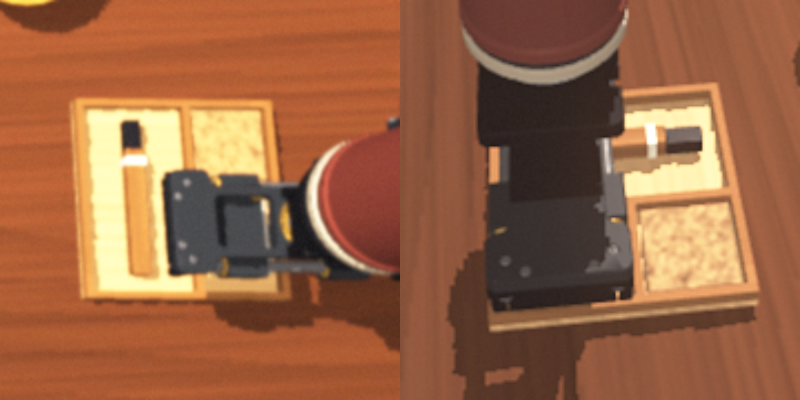

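The narrow brush lies in the long compartment (crop (137,200)), and the stone is over the small compartment.

Call:
carry_out(deltas=[{"dx": 0, "dy": 0, "dz": -0.015, "spin": 0, "hand": -0.4}, {"dx": 0, "dy": 0, "dz": -0.028, "spin": 0, "hand": -0.4}, {"dx": 0, "dy": 0, "dz": -0.028, "spin": 0, "hand": -0.4}, {"dx": 0, "dy": 0, "dz": -0.028, "spin": 0, "hand": -0.4}, {"dx": 0, "dy": 0, "dz": -0.028, "spin": 0, "hand": 0.1}])

```text
clock: 10.55
eef_pos: [504.5, -348.3, 21.0]
eef_rot: [0.0, 0.033, 0.999, -0.0]
contact_force: [0.9, 0.8, 0.2]
gripper_width: 0.44
finger_force: 0.0
```

Call:
carry_out(deltas=[{"dx": 0, "dy": 0, "dz": 0, "spin": 0, "hand": 0.1}, {"dx": 0, "dy": 0, "dz": 0, "spin": 0, "hand": 0.1}, {"dx": 0, "dy": 0, "dz": 0.06, "spin": 0, "hand": 0.1}, {"dx": 0, "dy": 0, "dz": 0.15, "spin": 0, "hand": 0.1}, {"dx": 0, "dy": 0, "dz": 0.25, "spin": 0, "hand": 0.1}])

```text
clock: 10.97
eef_pos: [503.4, -347.8, 95.6]
eef_rot: [-0.001, 0.033, 0.999, 0.0]
contact_force: [0.3, -0.3, -0.4]
gripper_width: 0.552
finger_force: 0.0
```

Call:
carry_out(deltas=[{"dx": 0.038, "dy": 0.08, "dz": 0, "spin": -0.036, "hand": 0.26}, {"dx": 0.076, "dy": 0.16, "dz": 0, "spin": -0.072, "hand": 0.26}, {"dx": 0.114, "dy": 0.244, "dz": 0, "spin": -0.109, "hand": 0.26}, {"dx": 0.152, "dy": 0.326, "dz": 0, "spin": -0.145, "hand": 0.26}, {"dx": 0.19, "dy": 0.407, "dz": 0, "spin": -0.181, "hand": 0.26}])

```text
clock: 11.38
eef_pos: [561.9, -224.9, 96.0]
eef_rot: [0.0, 0.315, 0.949, 0.0]
contact_force: [-0.5, -0.5, -0.4]
gripper_width: 0.627
finger_force: 0.0
```

Call:
carry_out(deltas=[{"dx": 0.038, "dy": 0.08, "dz": 0, "spin": -0.036, "hand": 0.26}, {"dx": 0.076, "dy": 0.16, "dz": 0, "spin": -0.072, "hand": 0.26}, {"dx": 0.114, "dy": 0.244, "dz": 0, "spin": -0.109, "hand": 0.26}, {"dx": 0.152, "dy": 0.326, "dz": 0, "spin": -0.145, "hand": 0.26}, {"dx": 0.19, "dy": 0.407, "dz": 0, "spin": -0.181, "hand": 0.26}])

```text
clock: 11.8
eef_pos: [618.9, -102.6, 96.0]
eef_rot: [0.0, 0.568, 0.823, 0.0]
contact_force: [0.4, -0.2, -0.7]
gripper_width: 0.63
finger_force: 0.0
```

Call:
carry_out(deltas=[{"dx": 0.038, "dy": 0.08, "dz": 0, "spin": -0.036, "hand": 0.26}, {"dx": 0.076, "dy": 0.16, "dz": 0, "spin": -0.072, "hand": 0.26}, {"dx": 0.114, "dy": 0.244, "dz": 0, "spin": -0.109, "hand": 0.26}, {"dx": 0.152, "dy": 0.326, "dz": 0, "spin": -0.145, "hand": 0.26}, {"dx": 0.19, "dy": 0.407, "dz": 0, "spin": -0.181, "hand": 0.26}])

```text
clock: 12.22
eef_pos: [675.9, 19.7, 95.9]
eef_rot: [0.0, 0.776, 0.631, 0.0]
contact_force: [0.4, 0.3, -0.7]
gripper_width: 0.63
finger_force: 0.0
```

Call:
carry_out(deltas=[{"dx": 0, "dy": 0, "dz": 0, "spin": 0, "hand": 0.26}, {"dx": 0, "dy": 0, "dz": 0, "spin": 0, "hand": 0.26}, {"dx": 0, "dy": 0, "dz": 0, "spin": 0, "hand": 0.26}])

```text
clock: 12.47
eef_pos: [675.1, 17.4, 95.6]
eef_rot: [0.0, 0.774, 0.633, -0.0]
contact_force: [-0.8, -0.3, 0.5]
gripper_width: 0.628
finger_force: 0.0
```

```bash
python3 - <<'E'
from h import *
s=monitor.get_state();print(s['eef_pos'],s['gripper_width'],s['joint_positions'].round(2))
q=s['eef_rot'];print('close ang',(2*np.degrees(np.arctan2(q[2],q[1]))-90)%180)
c=cam('top');a=c['img'][140:340,230:430,::-1];b=c['img'][200:400,430:630,::-1]
cv2.imwrite('pics/c5.png',np.hstack([cv2.resize(a,(400,400)),cv2.resize(b,(400,400))]))
E
```

```text
[675.10990968  17.35407333  95.62991338] 0.6283042967611135 [-0.62  0.56  0.73  1.57 -0.4   1.16  0.  ]
close ang 168.57498192789183
```

View pics/c5.png

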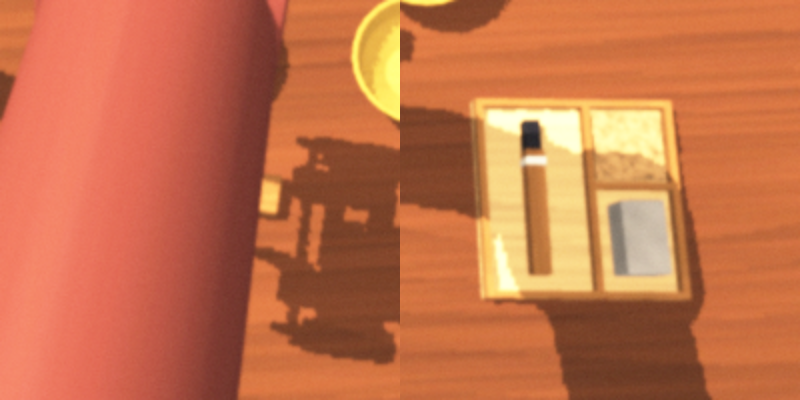

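The touch-up tray is complete: brush at crop (537,200), stone at (640,235) inside its compartment. The arm hides the wide brush, so I'll grasp at the measured pose.

Call:
carry_out(deltas=[{"dx": 0, "dy": 0, "dz": -0.08, "spin": 0, "hand": 0.26}, {"dx": 0, "dy": 0, "dz": -0.17, "spin": 0, "hand": 0.26}, {"dx": 0, "dy": 0, "dz": -0.24, "spin": 0, "hand": 0.26}, {"dx": 0, "dy": 0, "dz": -0.28, "spin": 0, "hand": 0.26}, {"dx": 0, "dy": 0, "dz": -0.295, "spin": 0, "hand": 0.26}], newtons=20)

```text
clock: 12.93
eef_pos: [673.9, 16.7, 5.4]
eef_rot: [-0.001, 0.775, 0.632, -0.001]
contact_force: [-0.6, -0.2, -0.3]
gripper_width: 0.631
finger_force: 0.0
```

Call:
carry_out(deltas=[{"dx": 0, "dy": 0, "dz": -0.01, "spin": 0, "hand": 0.26}, {"dx": 0, "dy": 0, "dz": -0.01, "spin": 0, "hand": -0.5}, {"dx": 0, "dy": 0, "dz": -0.01, "spin": 0, "hand": -0.5}, {"dx": 0, "dy": 0, "dz": -0.01, "spin": 0, "hand": -0.5}, {"dx": 0, "dy": 0, "dz": -0.01, "spin": 0, "hand": -0.5}])

```text
clock: 13.35
eef_pos: [676.0, 18.2, 5.2]
eef_rot: [0.0, 0.774, 0.633, 0.001]
contact_force: [-0.1, 0.2, -0.4]
gripper_width: 0.413
finger_force: 0.0
```

Call:
carry_out(deltas=[{"dx": 0, "dy": 0, "dz": 0, "spin": 0, "hand": -0.5}, {"dx": 0, "dy": 0, "dz": 0, "spin": 0, "hand": -0.5}])

```text
clock: 13.52
eef_pos: [675.9, 18.2, 5.1]
eef_rot: [0.0, 0.774, 0.633, 0.001]
contact_force: [-0.3, 0.3, 5.2]
gripper_width: 0.39
finger_force: 20.0
```

Call:
carry_out(deltas=[{"dx": 0, "dy": 0, "dz": 0.04, "spin": 0, "hand": -0.5}, {"dx": 0, "dy": 0, "dz": 0.12, "spin": 0, "hand": -0.5}, {"dx": 0, "dy": 0, "dz": 0.2, "spin": 0, "hand": -0.5}, {"dx": 0, "dy": 0, "dz": 0.27, "spin": 0, "hand": -0.5}, {"dx": 0, "dy": 0, "dz": 0.3, "spin": 0, "hand": -0.5}])

```text
clock: 13.93
eef_pos: [676.7, 17.8, 97.9]
eef_rot: [0.001, 0.774, 0.633, 0.002]
contact_force: [0.6, 0.9, -0.6]
gripper_width: 0.39
finger_force: 20.0
```

Call:
carry_out(deltas=[{"dx": -0.02, "dy": 0.05, "dz": 0, "spin": 0.02, "hand": -0.5}, {"dx": -0.05, "dy": 0.12, "dz": 0, "spin": 0.05, "hand": -0.5}, {"dx": -0.08, "dy": 0.19, "dz": 0, "spin": 0.08, "hand": -0.5}, {"dx": -0.11, "dy": 0.26, "dz": 0, "spin": 0.115, "hand": -0.5}, {"dx": -0.14, "dy": 0.33, "dz": 0, "spin": 0.15, "hand": -0.5}])

```text
clock: 14.35
eef_pos: [632.5, 118.0, 93.9]
eef_rot: [-0.0, 0.603, 0.798, -0.0]
contact_force: [-0.8, 1.0, -0.1]
gripper_width: 0.39
finger_force: 20.0
```

Call:
carry_out(deltas=[{"dx": -0.03, "dy": 0.07, "dz": 0, "spin": 0.035, "hand": -0.5}, {"dx": -0.06, "dy": 0.14, "dz": 0, "spin": 0.07, "hand": -0.5}, {"dx": -0.09, "dy": 0.21, "dz": 0, "spin": 0.105, "hand": -0.5}, {"dx": -0.12, "dy": 0.28, "dz": 0, "spin": 0.14, "hand": -0.5}, {"dx": -0.15, "dy": 0.35, "dz": 0, "spin": 0.175, "hand": -0.5}])

```text
clock: 14.77
eef_pos: [587.5, 223.0, 94.0]
eef_rot: [-0.0, 0.364, 0.931, -0.0]
contact_force: [0.8, 0.1, -0.2]
gripper_width: 0.39
finger_force: 20.0
```

Call:
carry_out(deltas=[{"dx": -0.03, "dy": 0.08, "dz": 0, "spin": 0.035, "hand": -0.5}, {"dx": -0.06, "dy": 0.16, "dz": 0, "spin": 0.07, "hand": -0.5}, {"dx": -0.09, "dy": 0.24, "dz": 0, "spin": 0.105, "hand": -0.5}, {"dx": -0.11, "dy": 0.3, "dz": 0, "spin": 0.14, "hand": -0.5}, {"dx": -0.122, "dy": 0.343, "dz": 0, "spin": 0.169, "hand": -0.5}])

```text
clock: 15.18
eef_pos: [550.1, 327.5, 93.9]
eef_rot: [-0.001, 0.105, 0.994, 0.0]
contact_force: [0.5, 0.7, -0.5]
gripper_width: 0.389
finger_force: 20.0
```

Call:
carry_out(deltas=[{"dx": 0, "dy": 0, "dz": 0, "spin": 0, "hand": -0.5}, {"dx": 0, "dy": 0, "dz": 0, "spin": 0, "hand": -0.5}, {"dx": 0, "dy": 0, "dz": -0.07, "spin": 0, "hand": -0.5}, {"dx": 0, "dy": 0, "dz": -0.14, "spin": 0, "hand": -0.5}, {"dx": 0, "dy": 0, "dz": -0.19, "spin": 0, "hand": -0.5}])

```text
clock: 15.6
eef_pos: [552.1, 322.5, 35.7]
eef_rot: [-0.0, 0.112, 0.994, -0.001]
contact_force: [-0.1, -0.5, -0.3]
gripper_width: 0.391
finger_force: 20.0
```

```bash
python3 - <<'E'
from h import *
s=monitor.get_state();print(s['eef_pos'],s['gripper_width'],s['joint_positions'].round(2))
q=s['eef_rot'];print('close ang',(2*np.degrees(np.arctan2(q[2],q[1]))-90)%180)
c=cam('top');a=c['img'][220:420,65:265,::-1];b=cam('side')['img'][110:270,190:350,::-1]
cv2.imwrite('pics/c6.png',np.hstack([cv2.resize(a,(400,400)),cv2.resize(b,(400,400))]))
E
```

```text
[552.12487202 322.47620977  35.72887975] 0.3913622456309215 [-0.87  0.48  0.35  1.7  -0.19  0.99  0.89]
close ang 77.08501865062692
```

View pics/c6.png

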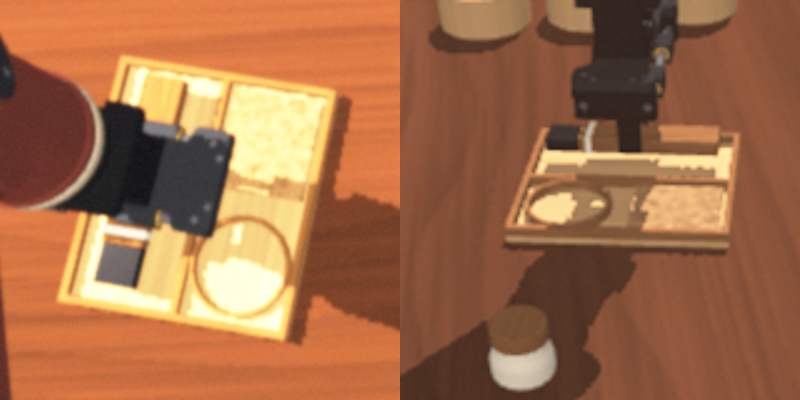

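The wide brush lines up with the long compartment: hair at crop (120,265), tail at (165,95).

Call:
carry_out(deltas=[{"dx": 0, "dy": 0, "dz": -0.04, "spin": 0, "hand": -0.5}, {"dx": 0, "dy": 0, "dz": -0.075, "spin": 0, "hand": -0.5}, {"dx": 0, "dy": 0, "dz": -0.088, "spin": 0, "hand": -0.5}, {"dx": 0, "dy": 0, "dz": -0.088, "spin": 0, "hand": -0.5}, {"dx": 0, "dy": 0, "dz": -0.088, "spin": 0, "hand": -0.5}])

```text
clock: 16.12
eef_pos: [552.0, 324.9, 10.8]
eef_rot: [0.0, 0.11, 0.994, 0.0]
contact_force: [0.1, 0.1, -0.6]
gripper_width: 0.389
finger_force: 20.0
```

Call:
carry_out(deltas=[{"dx": 0, "dy": 0, "dz": 0, "spin": 0, "hand": 0}, {"dx": 0, "dy": 0, "dz": 0, "spin": 0, "hand": 0}, {"dx": 0, "dy": 0, "dz": 0, "spin": 0, "hand": 0}, {"dx": 0, "dy": 0, "dz": 0.06, "spin": 0, "hand": 0}, {"dx": 0, "dy": 0, "dz": 0.15, "spin": 0, "hand": 0}])

```text
clock: 16.53
eef_pos: [549.9, 324.0, 53.6]
eef_rot: [-0.002, 0.109, 0.994, -0.002]
contact_force: [-0.1, 0.0, -0.3]
gripper_width: 0.498
finger_force: 0.0
```

Call:
carry_out(deltas=[{"dx": 0, "dy": 0, "dz": 0.12, "spin": 0, "hand": 0.3}, {"dx": 0, "dy": 0, "dz": 0.2, "spin": 0, "hand": 0.7}, {"dx": 0, "dy": 0, "dz": 0.2, "spin": 0, "hand": 0.7}])

```text
clock: 16.78
eef_pos: [554.6, 326.5, 121.9]
eef_rot: [0.003, 0.11, 0.994, 0.003]
contact_force: [0.4, -0.2, 0.4]
gripper_width: 0.646
finger_force: 0.0
```

Call:
carry_out(deltas=[{"dx": -0.02, "dy": -0.06, "dz": 0, "spin": 0, "hand": 0.84}, {"dx": -0.06, "dy": -0.16, "dz": 0, "spin": 0, "hand": 0.84}, {"dx": -0.1, "dy": -0.26, "dz": 0, "spin": 0, "hand": 0.84}, {"dx": -0.14, "dy": -0.36, "dz": 0, "spin": 0, "hand": 0.84}, {"dx": -0.18, "dy": -0.46, "dz": 0, "spin": 0, "hand": 0.84}], newtons=25)

```text
clock: 17.2
eef_pos: [496.9, 185.7, 115.3]
eef_rot: [-0.0, 0.109, 0.994, -0.0]
contact_force: [0.2, -0.3, 0.7]
gripper_width: 0.91
finger_force: 0.0
```

Call:
carry_out(deltas=[{"dx": -0.04, "dy": -0.1, "dz": 0, "spin": 0, "hand": 0.84}, {"dx": -0.08, "dy": -0.2, "dz": 0, "spin": 0, "hand": 0.84}, {"dx": -0.12, "dy": -0.3, "dz": 0, "spin": 0, "hand": 0.84}, {"dx": -0.16, "dy": -0.4, "dz": 0, "spin": 0, "hand": 0.84}, {"dx": -0.19, "dy": -0.48, "dz": 0, "spin": 0, "hand": 0.84}])

```text
clock: 17.62
eef_pos: [439.5, 40.9, 115.5]
eef_rot: [-0.0, 0.11, 0.994, 0.0]
contact_force: [0.1, -0.5, 0.6]
gripper_width: 0.918
finger_force: 0.0
```

Call:
carry_out(deltas=[{"dx": -0.021, "dy": -0.062, "dz": 0, "spin": 0, "hand": 0.84}, {"dx": -0.021, "dy": -0.062, "dz": 0, "spin": 0, "hand": 0.84}, {"dx": -0.021, "dy": -0.062, "dz": 0, "spin": 0, "hand": 0.84}, {"dx": -0.021, "dy": -0.062, "dz": 0, "spin": 0, "hand": 0.84}])

```text
clock: 17.95
eef_pos: [434.7, 25.1, 115.8]
eef_rot: [0.0, 0.109, 0.994, 0.0]
contact_force: [0.4, -0.3, 0.4]
gripper_width: 0.92
finger_force: 0.0
```

```bash
python3 - <<'E'
from h import *
s=monitor.get_state();print(s['eef_pos'],s['gripper_width'],s['joint_positions'].round(2))
c=cam('top');a=c['img'][220:420,65:265,::-1];b=cam('side')['img'][170:310,160:300,::-1]
cv2.imwrite('pics/c7.png',np.hstack([cv2.resize(a,(400,400)),cv2.resize(b,(400,400))]))
E
```

```text
[434.68929954  25.06972477 115.80952156] 0.9202943593468028 [-0.69 -0.04  0.53  2.12  0.02  1.06  1.18]
```

View pics/c7.png

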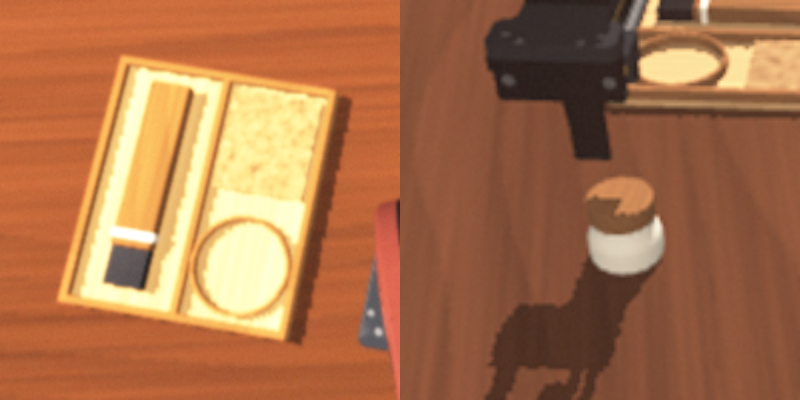

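The wide brush lies properly in its compartment (crop (145,190)). The squat jar (crop (625,220)) is under the open gripper.

Call:
carry_out(deltas=[{"dx": 0, "dy": 0, "dz": -0.08, "spin": 0, "hand": 0.84}, {"dx": 0, "dy": 0, "dz": -0.17, "spin": 0, "hand": 0.84}, {"dx": 0, "dy": 0, "dz": -0.25, "spin": 0, "hand": 0.84}, {"dx": 0, "dy": 0, "dz": -0.31, "spin": 0, "hand": 0.84}, {"dx": 0, "dy": 0, "dz": -0.333, "spin": 0, "hand": 0.84}])

```text
clock: 18.47
eef_pos: [433.0, 24.8, 13.4]
eef_rot: [-0.002, 0.109, 0.994, -0.001]
contact_force: [-0.7, 0.2, 0.8]
gripper_width: 0.923
finger_force: 0.0
```

Call:
carry_out(deltas=[{"dx": 0, "dy": 0, "dz": 0, "spin": 0, "hand": 0.84}, {"dx": 0, "dy": 0, "dz": 0, "spin": 0, "hand": 0}, {"dx": 0, "dy": 0, "dz": 0, "spin": 0, "hand": 0}, {"dx": 0, "dy": 0, "dz": 0, "spin": 0, "hand": 0}, {"dx": 0, "dy": 0, "dz": 0, "spin": 0, "hand": 0}])

```text
clock: 18.88
eef_pos: [435.2, 24.7, 16.8]
eef_rot: [0.001, 0.109, 0.994, 0.0]
contact_force: [0.1, 0.1, -0.0]
gripper_width: 0.705
finger_force: 0.0
```

Call:
carry_out(deltas=[{"dx": 0, "dy": 0, "dz": 0, "spin": 0, "hand": 0}, {"dx": 0, "dy": 0, "dz": 0, "spin": 0, "hand": 0}, {"dx": 0, "dy": 0, "dz": 0, "spin": 0, "hand": 0}])

```text
clock: 19.13
eef_pos: [434.8, 24.5, 16.3]
eef_rot: [0.0, 0.11, 0.994, 0.0]
contact_force: [-2.0, -0.1, 5.4]
gripper_width: 0.571
finger_force: 25.0
```

Call:
carry_out(deltas=[{"dx": 0, "dy": 0, "dz": 0.03, "spin": 0, "hand": 0}, {"dx": 0, "dy": 0, "dz": 0.08, "spin": 0, "hand": 0}, {"dx": 0, "dy": 0, "dz": 0.14, "spin": 0, "hand": 0}, {"dx": 0, "dy": 0, "dz": 0.19, "spin": 0, "hand": 0}, {"dx": 0, "dy": 0, "dz": 0.2, "spin": 0, "hand": 0}])

```text
clock: 19.55
eef_pos: [435.7, 24.5, 78.3]
eef_rot: [0.002, 0.11, 0.994, 0.001]
contact_force: [0.6, -0.5, -1.8]
gripper_width: 0.57
finger_force: 25.0
```

```bash
python3 - <<'E'
from h import *
s=monitor.get_state();print(s['eef_pos'],s['gripper_width'],s['finger_force'])
a=cam('side')['img'][130:330,130:330,::-1]
cv2.imwrite('pics/c8.png',cv2.resize(a,(500,500)))
E
```

```text
[435.73584472  24.54330992  78.29471887] 0.5702092699355308 24.99972351361066
```

View pics/c8.png

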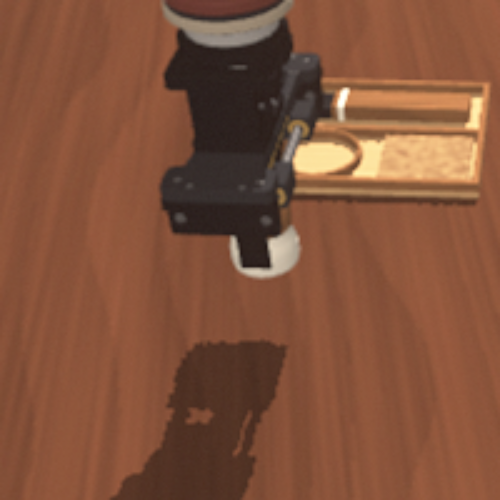

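```bash
python3 - <<'E'
from h import *
c=viewer.camera('side');R=np.array(c['R']);t=np.array(c['t']);f=foc(c)
pr=lambda X:(lambda q:(q[:2]/q[2]*f+[c['cx'],c['cy']]))(R@np.array(X)+t)
def crop(X): return ((pr(X)-130)/.4).round(1)
for z in(62,80): print(z,[crop((x,24.5,z)) for x in(430,435,440,445)])
print('finger back',crop((435,-15,78)))
im=c['img'][130:330,130:330];k=(im.min(2)>150)&(np.arange(200)[:,None]>88)&(np.arange(200)<130)
v,u=np.where(k)
for r in range(90,112,3):
    q=u[v==r]; print(r*2.5,q.min()*2.5 if len(q) else None,q.max()*2.5+2.5 if len(q) else None)
E
```

```text
62 [array([260.9, 258.1]), array([267.4, 257.4]), array([274. , 256.8]), array([280.5, 256.1])]
80 [array([258. , 239.4]), array([264.7, 238.7]), array([271.3, 238.1]), array([277.9, 237.4])]
finger back [265.7 272.2]
225.0 None None
232.5 287.5 290.0
240.0 232.5 297.5
247.5 232.5 292.5
255.0 232.5 292.5
262.5 235.0 292.5
270.0 242.5 285.0
277.5 None None
```

The jar is gripped upright and centred (crop (265,250)). Next I'll carry it to the well.

Call:
carry_out(deltas=[{"dx": 0.01, "dy": 0.05, "dz": 0, "spin": 0, "hand": 0}, {"dx": 0.025, "dy": 0.13, "dz": 0, "spin": 0, "hand": 0}, {"dx": 0.045, "dy": 0.22, "dz": 0, "spin": 0, "hand": 0}, {"dx": 0.065, "dy": 0.31, "dz": 0, "spin": 0, "hand": 0}, {"dx": 0.085, "dy": 0.4, "dz": 0, "spin": 0, "hand": 0}])

```text
clock: 20.07
eef_pos: [459.3, 145.3, 74.7]
eef_rot: [-0.001, 0.11, 0.994, -0.0]
contact_force: [-0.8, -0.4, -0.9]
gripper_width: 0.57
finger_force: 25.0
```

Call:
carry_out(deltas=[{"dx": 0.02, "dy": 0.1, "dz": 0, "spin": 0, "hand": 0}, {"dx": 0.04, "dy": 0.19, "dz": 0, "spin": 0, "hand": 0}, {"dx": 0.055, "dy": 0.27, "dz": 0, "spin": 0, "hand": 0}, {"dx": 0.065, "dy": 0.32, "dz": 0, "spin": 0, "hand": 0}, {"dx": 0.07, "dy": 0.345, "dz": 0, "spin": 0, "hand": 0}])

```text
clock: 20.48
eef_pos: [480.3, 249.7, 74.6]
eef_rot: [-0.001, 0.108, 0.994, -0.001]
contact_force: [-0.3, -0.9, -0.9]
gripper_width: 0.57
finger_force: 25.0
```

Call:
carry_out(deltas=[{"dx": 0, "dy": 0, "dz": 0, "spin": 0, "hand": 0}, {"dx": 0, "dy": 0, "dz": 0, "spin": 0, "hand": 0}, {"dx": 0, "dy": 0, "dz": -0.04, "spin": 0, "hand": 0}, {"dx": 0, "dy": 0, "dz": -0.08, "spin": 0, "hand": 0}, {"dx": 0, "dy": 0, "dz": -0.1, "spin": 0, "hand": 0}])

```text
clock: 20.9
eef_pos: [480.0, 246.2, 43.7]
eef_rot: [-0.001, 0.11, 0.994, -0.001]
contact_force: [-1.1, 0.4, -1.6]
gripper_width: 0.567
finger_force: 25.0
```

```bash
python3 - <<'E'
from h import *
s=monitor.get_state();print(s['eef_pos'],s['gripper_width'],s['finger_force'])
c=cam('top');a=c['img'][220:420,65:265,::-1];b=cam('side')['img'][110:270,190:350,::-1]
cv2.imwrite('pics/c9.png',np.hstack([cv2.resize(a,(400,400)),cv2.resize(b,(400,400))]))
E
```

```text
[479.99822589 246.23155812  43.71133426] 0.5670215649917527 24.99962497735396
```

View pics/c9.png

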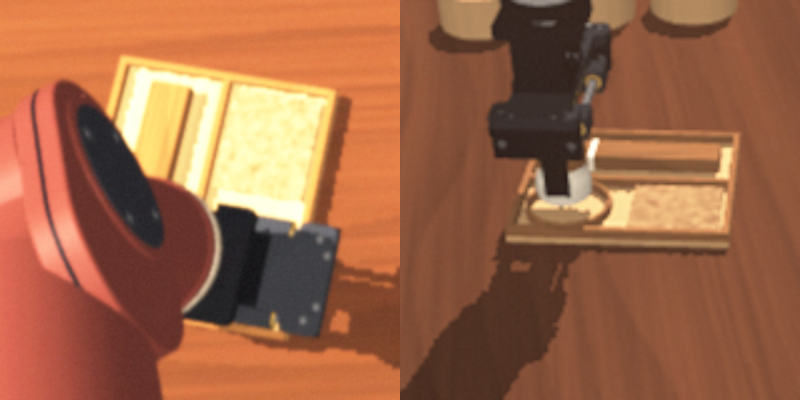

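The jar is centred over the ring (side crop (565,200)). I'll lower it with a force check before release.

Call:
carry_out(deltas=[{"dx": 0, "dy": 0, "dz": -0.03, "spin": 0, "hand": 0}, {"dx": 0, "dy": 0, "dz": -0.06, "spin": 0, "hand": 0}, {"dx": 0, "dy": 0, "dz": -0.078, "spin": 0, "hand": 0}, {"dx": 0, "dy": 0, "dz": -0.078, "spin": 0, "hand": 0}, {"dx": 0, "dy": 0, "dz": -0.078, "spin": 0, "hand": 0}])

```text
clock: 21.42
eef_pos: [480.8, 247.8, 21.9]
eef_rot: [-0.0, 0.11, 0.994, -0.0]
contact_force: [-0.1, -0.7, -1.7]
gripper_width: 0.579
finger_force: 25.0
```

Call:
carry_out(deltas=[{"dx": 0, "dy": 0, "dz": 0, "spin": 0, "hand": 0.5}, {"dx": 0, "dy": 0, "dz": 0, "spin": 0, "hand": 0.5}, {"dx": 0, "dy": 0, "dz": 0, "spin": 0, "hand": 0.5}, {"dx": 0, "dy": 0, "dz": 0, "spin": 0, "hand": 0.5}, {"dx": 0, "dy": 0, "dz": 0.05, "spin": 0, "hand": 0.5}])

```text
clock: 21.83
eef_pos: [479.4, 247.1, 35.5]
eef_rot: [-0.001, 0.109, 0.994, -0.001]
contact_force: [-0.0, 0.4, 0.1]
gripper_width: 0.744
finger_force: 0.0
```

Call:
carry_out(deltas=[{"dx": 0, "dy": 0, "dz": 0.08, "spin": 0, "hand": 0.5}, {"dx": 0, "dy": 0, "dz": 0.2, "spin": 0, "hand": 0.5}, {"dx": 0, "dy": 0, "dz": 0.32, "spin": 0, "hand": 0.5}, {"dx": 0, "dy": -0.05, "dz": 0.42, "spin": 0, "hand": 0.5}, {"dx": 0, "dy": -0.15, "dz": 0.45, "spin": 0, "hand": 0.5}])

```text
clock: 22.25
eef_pos: [482.5, 206.8, 177.4]
eef_rot: [0.003, 0.107, 0.994, 0.003]
contact_force: [0.8, -0.1, 0.1]
gripper_width: 0.753
finger_force: 0.0
```

Call:
carry_out(deltas=[{"dx": 0, "dy": -0.12, "dz": 0, "spin": 0, "hand": 0.5}, {"dx": 0, "dy": -0.24, "dz": 0, "spin": 0, "hand": 0.5}, {"dx": 0, "dy": -0.36, "dz": 0, "spin": 0, "hand": 0.5}, {"dx": 0, "dy": -0.42, "dz": 0, "spin": 0, "hand": 0.5}, {"dx": 0, "dy": -0.42, "dz": 0, "spin": 0, "hand": 0.5}])

```text
clock: 22.67
eef_pos: [481.1, 72.1, 172.9]
eef_rot: [0.0, 0.113, 0.994, 0.0]
contact_force: [1.1, 0.0, -0.2]
gripper_width: 0.75
finger_force: 0.0
```

```bash
python3 - <<'E'
from h import *
s=monitor.get_state();print(s['eef_pos'],s['gripper_width'],s['clock'])
c=cam('top','end.png');P=cloud(c)
k=(np.hypot(P[:,:,0]-481,P[:,:,1]-248)<40)&(P[:,:,2]>45)&(P[:,:,2]<65);print('jar top',np.nanmedian(P[k],0).round(1))
E
```

```text
[481.08595728  72.07846129 172.90813975] 0.7504228042556679 22.6667
jar top [477.1 269.9  56.1]
```

View pics/end.png

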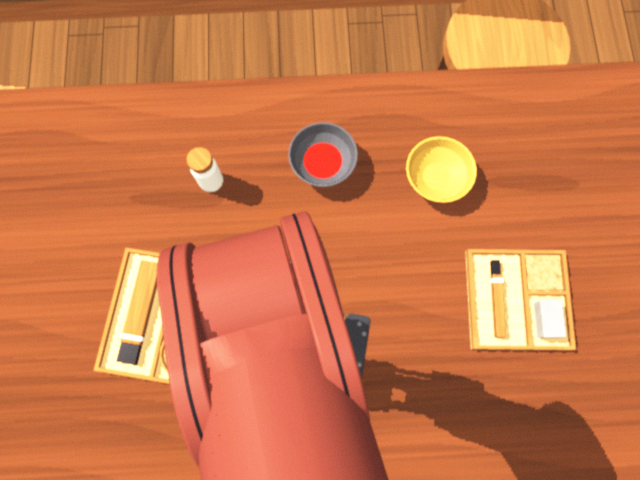

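The bowls, tall jar and touch-up tray are all in order, but the elbow hides the well near (185,350). I'll move clear to check it.

Call:
carry_out(deltas=[{"dx": 0.02, "dy": -0.12, "dz": 0, "spin": 0, "hand": 0.5}, {"dx": 0.04, "dy": -0.24, "dz": 0, "spin": 0, "hand": 0.5}, {"dx": 0.06, "dy": -0.36, "dz": 0, "spin": 0, "hand": 0.5}, {"dx": 0.08, "dy": -0.48, "dz": 0, "spin": 0, "hand": 0.5}, {"dx": 0.1, "dy": -0.54, "dz": 0, "spin": 0, "hand": 0.5}])

```text
clock: 23.13
eef_pos: [511.1, -88.5, 172.8]
eef_rot: [0.001, 0.111, 0.994, -0.0]
contact_force: [0.1, -0.3, -0.3]
gripper_width: 0.75
finger_force: 0.0
```

Call:
carry_out(deltas=[{"dx": 0, "dy": 0, "dz": 0, "spin": 0, "hand": 0.5}, {"dx": 0, "dy": 0, "dz": 0, "spin": 0, "hand": 0.5}, {"dx": 0, "dy": 0, "dz": 0, "spin": 0, "hand": 0.5}, {"dx": 0, "dy": 0, "dz": 0, "spin": 0, "hand": 0.5}])

```text
clock: 23.47
eef_pos: [511.0, -83.1, 172.3]
eef_rot: [-0.0, 0.108, 0.994, 0.0]
contact_force: [0.1, -0.2, 0.1]
gripper_width: 0.75
finger_force: 0.0
```

```bash
python3 - <<'E'
from h import *
s=monitor.get_state();print(s['eef_pos'],s['clock'],abs(s['qd']).max())
c=cam('top');a=c['img'][220:420,65:265,::-1];b=cam('side')['img'][110:270,190:350,::-1]
cv2.imwrite('pics/c10.png',np.hstack([cv2.resize(a,(400,400)),cv2.resize(b,(400,400))]))
E
```

```text
[511.0172307  -83.09631017 172.28555877] 23.4667 0.006992541783828141
```

View pics/c10.png

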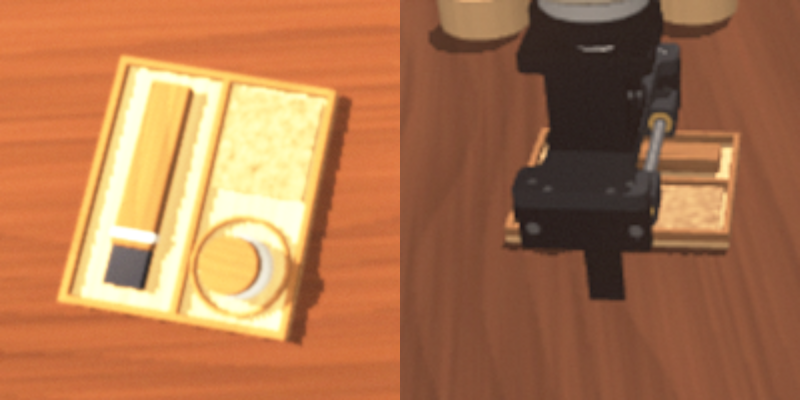

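The jar stands upright inside the ring (crop (240,265)) and the wide brush lies in its compartment (crop (148,190)). Everything is in place, so I'll hand in.

```bash
python3 -c "
from cell import workorder
print(workorder.close_job())"
```

```text
the job is handed in; nothing more can be done
None
```

Both trays are made up as asked and the job is handed in at about 23.5 s; the final pictures show all four items in place and the tall jar and bowls where they stood, though no verdict was returned.

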